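# Set out the firing place at the enamelling bench

## Robot

A 7-joint arm with a two-finger parallel gripper is mounted at the origin on the work surface. World frame = base frame: x ahead of the robot, y to its left, z up, the work surface at z = 0. Lengths are in m, angles in rad, forces in N, time in s.
With the tool pointing down it reaches from about 0.425 to 0.925 m from the base axis. Payload 6.8 kg.
Tool frame: the origin (TCP) lies midway between the tips of the shut fingers; the grasp point (between the pads) lies 19 mm behind it; z points along the fingers, y is the direction in which the jaws open and shut (so a half turn about z gives the same grasp; the last joint's range is limited). The gripper opens to 85 mm and grips with 20 to 120 N. Pads are 22 mm wide; open, the fingers measure 114 mm over their backs; the gripper's body (76 mm by 85 mm) begins 54 mm behind the grasp point. The pads swing forward as they close: fully open they stand 13 mm farther back than shut.
Start: joints at [-1.404, 0.477, 0.022, 1.555, -0.011, 1.109, -0.083], TCP at [0.183, 0.65, 0.231] pointing down, gripper open.
Joint ranges: [-2.96, 2.96], [-0.34, 2.1], [-1.41, 1.46], [0.24, 2.44], [-1.37, 4.51], [0.17, 1.92], [-2.96, 2.96]. Speed limits (rad/s): [2.39, 2.39, 3.14, 3.14, 3.14, 3.14, 3.14].

## Interface

Orientations are given as a unit quaternion [w, x, y, z].
In Python, from station import readout, eyes, ticket gives the robot as it stands. The module is installed in compiled form; this text tells all that it offers.
- The arm moves only by the shell command python3 -m crank 'ROWS' [FORCE]. ROWS is JSON, a list of rows, each an object of numbers: "jaw": the opening in per cent of the stroke, from 0 (shut) to 100 (fully open); "x", "y", "z": the shift along the tool's x, y, z in mm; "ax", "ay", "az": the turn, a rotation vector about the tool's x, y, z in degrees. In form: [{"jaw": .., "x": .., "y": .., "z": .., "ax": .., "ay": .., "az": ..}, ...]. A call has 1 to 12 rows; each row shifts and turns the commanded pose from where the row before left it, along the tool's axes as they then stand; what a row does not reach is not made up. A row lasts 1/8 s, in which the tool goes at most 62.5 mm and 10.7 degrees, less where a joint would pass 70% of its speed; a pose out of reach is approached as far as the arm can. A call with a gripper value outside its range is refused whole. The fingers move at their own pace and stop on an object; FORCE is the grip in N (left out, the last holds). Time passes only in rows, so rows that do not move let the fingers close. It gives the time, the measured TCP pose, the force and the opening at its end, in the units of the state.
- readout.get_obs(): the state, without advancing time (a new reading comes with each control period).
- eyes.read_camera(name): name is "scene" or "top"; returns (picture, depth): 480x640x3 uint8, red, green, blue; 480x640 float32, m along the optical axis (not along the pixel's ray), 0 where there is no reading.
- eyes.calibration(name): a dict with "fx", "fy", "cx", "cy" (pixels), "R" (3x3) and "t" (3): a world point X has camera coordinates R X + t. Camera axes: x right, y down, z forward; pixel columns grow to the right and rows downward; lengths in m; the calibration is good to about 2 mm. A picture is of the moment at which its call begins. calibration takes no time and is no camera call.
- ticket.hand_in(): hands the job in, once; it reports no verdict.
The state is a dict: "t": time; "q": joint angles; "joint_vel": joint speeds; "joint_torque": joint torques, N m; "eef_pos": TCP position; "tool_rot": TCP orientation; "contact_force": force on the tool from outside, world axes, zero at the start; "torque": the same for the moment, N m; "gripper_width": opening from 0.0 (shut) to 1.0 (fully open).
Only numpy, scipy, OpenCV 4.12 (cv2) and the standard library are available. Lean on these libraries where they do the work, as an engineer would, in place of code of your own. Each camera call takes 0.05 s, during which the arm holds its last target. There are 200 camera calls.

## Task

Set out the firing place on the blue mat: put the black mesh trivet on the middle of the white tile, lined up with it (long side along long side), and then lay the silver pendant flat on the middle of the trivet. Stand the tall corked jar in the middle of the cork disc that lies between the tile and the mug, and the squat lidded jar in the middle of the other cork disc, on the tile's other side. Set the jars down gently and keep them upright, leave the beaker and the palette knife where they are, and let go of everything at the end.

Things in the scene. Friction and masses are not known exactly. Their poses are not given: they have to be found in the camera images.
- trivet_mid (a point): Mesh trivet: black wire-mesh firing stand like a small flat table, solid to the touch, 44 mm (its x) by 60 mm (its y, long side) and 18 mm high, loose, about 90 g. The point is its centre, 9 mm above its underside; z is up. It starts on the mat.
- pendant_mid (a point): Silver pendant: loose round metal disc, 36 mm across and 8 mm thick at the rim, with a shallow dome 4 mm higher on top (narrower than the rim) and a small loop that sticks out 8 mm from the rim on its +x side, so grip it along its y. About 60 g. The point is on the disc's axis, 4 mm above its underside; z is up. It starts on the mat.
- tall_jar_mid (a point): Tall jar: loose round clear glass jar, 32 mm across and 40 mm high, with a cork of 24 mm diameter standing 12 mm above the glass; 52 mm high in all, about 60 g. The point is its centre, 26 mm above its underside; z is up. It starts upright on the mat.
- squat_jar_mid (a point): Squat jar: loose low round glass jar, 46 mm across, with a plain aluminium lid 48 mm across; 30 mm high in all (the lid is the top 10 mm), about 80 g. The point is its centre, 15 mm above its underside; z is up. It starts upright on the mat.
- tile: White ceramic tile, fixed, 80 mm (its x) by 110 mm (its y, long side), 10 mm thick, lying on the blue mat, which is 3 mm thick and carries all the listed things (the mat's top is 3 mm above the work surface). Origin at the centre of the tile's underside, its top is 10 mm above; z is up.
- disc_a: Cork disc, fixed on the mat, 70 mm across and 3 mm thick, about 150 mm from the tile, on the tile's +y side. Origin at the centre of its underside; z is up. Both cork discs look alike; the one that lies between tile and mug is the one nearer to the mug.
- disc_b: Cork disc like the other, fixed on the mat, 70 mm across and 3 mm thick, about 150 mm from the tile, on the tile's -y side. Origin at the centre of its underside; z is up.
- mug: White ceramic mug, fixed, 72 mm across and 70 mm high, with a handle. It stands at one end of the row disc, tile, disc, about 130 mm beyond one of the discs; a wooden punch block (a 70 mm square with holes, 50 mm high, fixed) stands at the other end. Which end is which varies. Origin at the centre of its underside.
- beaker_mid (a point): Empty glass beaker without a handle, loose, 60 mm across the rim and 65 mm high, standing among the things to be moved. Not to be moved. The point is its centre, half-way up.
- knife_mid (a point): Palette knife, loose, 210 mm long and 26 mm high, with a wooden handle (towards its -x) and steel blade (+x), lying on the mat at the left (+y) of the other things. Not to be moved. The point is near its middle, 13 mm above the mat.

How it is judged:
On the way, in this order (a step that is already met when the one before it is completed fails the run):
1. the trivet stands on the middle of the tile, lined up, released (horizontal distance between trivet_mid and tile below 0.012 m and angle between the y axis of trivet_mid and the y axis of tile, either way round below 0.2 rad and angle between trivet_mid's own z axis and vertical below 0.1 rad and z of trivet_mid in the frame of tile between 0.015 and 0.023 m and contact force between the fingers and trivet below 0.05 N and linear speed of trivet below 0.02 m/s and angular speed of trivet below 0.2 rad/s), for 0.2 s.
2. the pendant lies on the middle of the trivet on the tile, released (horizontal distance between trivet_mid and tile below 0.012 m and angle between the y axis of trivet_mid and the y axis of tile, either way round below 0.2 rad and angle between trivet_mid's own z axis and vertical below 0.1 rad and z of trivet_mid in the frame of tile between 0.015 and 0.023 m and horizontal distance between pendant_mid and trivet_mid below 0.01 m and angle between pendant_mid's own z axis and vertical below 0.12 rad and z of pendant_mid in the frame of trivet_mid between 0.009 and 0.017 m and contact force between the fingers and pendant below 0.05 N and linear speed of pendant below 0.02 m/s and angular speed of pendant below 0.2 rad/s), for 0.2 s.
At the end, for the whole second after the job is handed in: Trivet on the tile, centred within 12 mm and lined up within 0.2 rad; pendant flat on the trivet, centred within 10 mm; tall jar upright on the cork disc nearer the mug and squat jar upright on the other, each centred within 12 mm; all four released and at rest (all of step 2 and ((horizontal distance between mug and disc_a below 0.2 m and horizontal distance between tall_jar_mid and disc_a below 0.012 m and angle between each of tall_jar_mid, squat_jar_mid's own z axis and vertical below 0.1 rad and z of tall_jar_mid in the frame of disc_a between 0.025 and 0.033 m and horizontal distance between squat_jar_mid and disc_b below 0.012 m and z of squat_jar_mid in the frame of disc_b between 0.014 and 0.022 m) or (horizontal distance between mug and disc_b below 0.2 m and horizontal distance between tall_jar_mid and disc_b below 0.012 m and angle between each of tall_jar_mid, squat_jar_mid's own z axis and vertical below 0.1 rad and z of tall_jar_mid in the frame of disc_b between 0.025 and 0.033 m and horizontal distance between squat_jar_mid and disc_a below 0.012 m and z of squat_jar_mid in the frame of disc_a between 0.014 and 0.022 m)) and linear speed of each of trivet, tall_jar, squat_jar below 0.02 m/s and angular speed of each of trivet, tall_jar, squat_jar below 0.2 rad/s and contact force between the fingers and trivet below 0.05 N and contact force between the fingers and tall_jar below 0.05 N and contact force between the fingers and squat_jar below 0.05 N); the robot touches nothing.
It fails at once if the beaker is displaced by more than 20 mm (distance of beaker_mid from where it was at the start of the episode above 0.02 m).
It fails at once if the palette knife is displaced by more than 20 mm (distance of knife_mid from where it was at the start of the episode above 0.02 m).
It fails at once if a jar is tipped by more than 0.6 rad (angle between any of tall_jar_mid, squat_jar_mid's own z axis and vertical above 0.6 rad).
It fails at once if a jar is dropped (moves faster than 0.6 m/s with no finger on it) ((linear speed of tall_jar above 0.6 m/s and contact force between the fingers and tall_jar below 0.05 N) or (linear speed of squat_jar above 0.6 m/s and contact force between the fingers and squat_jar below 0.05 N)).
It also fails if it takes over 109 s, if anything falls off the work surface, if the arm or the gripper's body presses on something with over 40 N, if the wrist force passes 120 N, or if a joint passes its speed limit or range.

## Working session

There is one attempt and no reset: what is moved stays moved. The work goes in short steps, Python scripts to look and compute and a shell command to move; the robot and the scene stay as the last step left them, time stands still between calls to the robot, and variables do not carry over. Pictures are saved under pics/ and viewed, about 12 in all and at most 16, crops included, and the job is handed in when it is done.

```bash
mkdir -p pics
python3 - <<'E'
from station import readout, eyes
import cv2,numpy as np
o=readout.get_obs(); print({k:np.round(v,3) for k,v in o.items()})
for n in("top","scene"):
    p,d=eyes.read_camera(n); cv2.imwrite(f"pics/{n}0.png",p[:,:,::-1]); np.save(f"pics/{n}0.npy",d)
    c=eyes.calibration(n); print(n,{k:np.round(v,3).tolist() for k,v in c.items()}, (d==0).mean())
E
```

```text
{'t': np.float64(0.0), 'q': array([-1.404,  0.478,  0.022,  1.556, -0.012,  1.109, -0.083]), 'joint_vel': array([ 0.   ,  0.001, -0.001,  0.001, -0.001,  0.   ,  0.   ]), 'joint_torque': array([-1.0000e-03, -5.9646e+01,  1.6080e+00, -2.8120e+01,  1.2000e-02,
        9.0000e-03, -0.0000e+00]), 'eef_pos': array([0.183, 0.649, 0.23 ]), 'tool_rot': array([-0.   ,  0.137,  0.991, -0.001]), 'contact_force': array([-0.205, -0.17 , -0.931]), 'torque': array([0.025, 0.056, 0.022]), 'gripper_width': np.float64(1.002)}
top {'fx': 459.503, 'fy': 459.503, 'cx': 322.316, 'cy': 241.232, 'R': [[0.022, -1.0, -0.008], [-0.999, -0.022, -0.042], [0.042, 0.009, -0.999]], 't': [0.038, 0.549, 0.934]} 0.004020182291666666
scene {'fx': 570.608, 'fy': 570.608, 'cx': 314.828, 'cy': 227.583, 'R': [[0.769, 0.638, -0.019], [0.406, -0.511, -0.758], [-0.493, 0.575, -0.652]], 't': [-0.463, -0.15, 1.28]} 0.004069010416666667
```

View pics/top0.png

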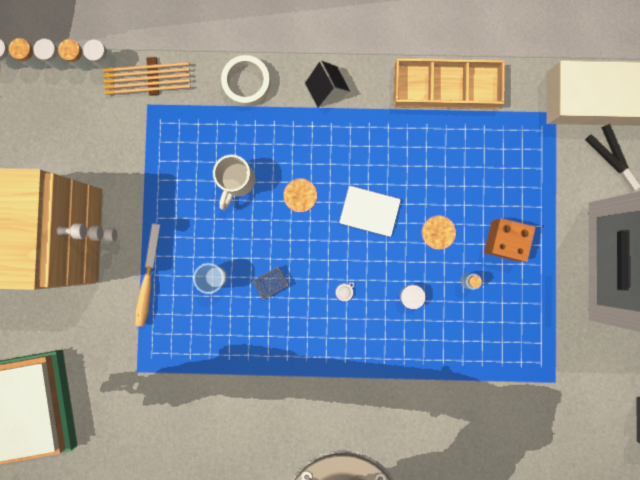

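View pics/scene0.png

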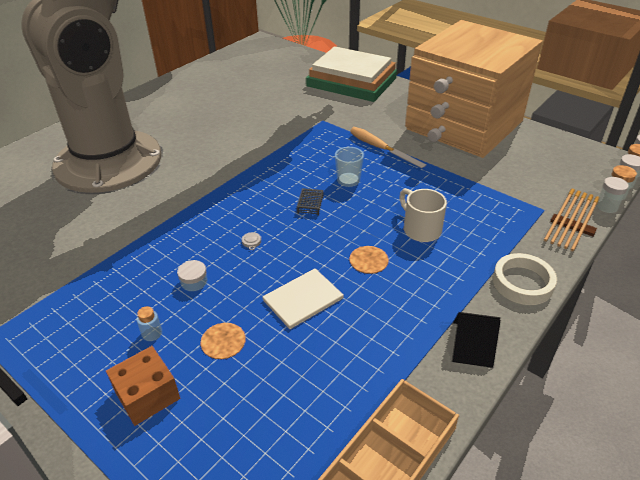

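```bash
cat > h.py <<'E'
import numpy as np,cv2
from station import eyes,readout
def cast(n,uv,z):
    c=eyes.calibration(n);R=np.array(c["R"]);t=np.array(c["t"])
    uv=np.atleast_2d(np.array(uv,float))
    d=np.c_[(uv[:,0]-c["cx"])/c["fx"],(uv[:,1]-c["cy"])/c["fy"],np.ones(len(uv))]@R
    o=-R.T@t
    return o+d*((z-o[2])/d[:,2])[:,None]
def cloud(n,D):
    c=eyes.calibration(n);R=np.array(c["R"]);t=np.array(c["t"])
    v,u=np.indices(D.shape)
    P=np.stack([(u-c["cx"])/c["fx"]*D,(v-c["cy"])/c["fy"]*D,D],-1)
    return (P-t)@R
def rect(mask,n,z):
    """largest blob: contour cast on plane z -> world minAreaRect, enclosing circle"""
    cs,_=cv2.findContours(mask.astype(np.uint8),cv2.RETR_EXTERNAL,cv2.CHAIN_APPROX_NONE)
    k=max(cs,key=cv2.contourArea); w=cast(n,k[:,0],z)[:,:2]*1000
    r=cv2.minAreaRect(w.astype(np.float32)); e=cv2.fitEllipse(w.astype(np.float32))
    return k,r,e
E
python3 - <<'E'
from h import *
im=cv2.imread("pics/top0.png");D=np.load("pics/top0.npy");P=cloud("top",D)
hsv=cv2.cvtColor(im,cv2.COLOR_BGR2HSV);H,S,V=[hsv[...,i].astype(int) for i in range(3)]
print("mat z",np.median(P[330:350,200:500,2]),P[330:350,200:500,2].std())
Z=P[...,2]-np.median(P[330:350,200:500,2])+.003
rois=dict(tile=((335,180,405,240),.013),discA=((280,175,320,215),.006),discB=((418,212,460,252),.006),trivet=((250,262,295,303),.021),pendant=((330,278,362,305),.011),squat=((396,280,432,312),.033),tall=((458,268,490,296),.055),mug=((208,148,256,212),.073),beaker=((188,258,232,300),.068))
for k,((a,b,c,d),z) in rois.items():
    s=np.s_[b:d,a:c]; h,sa,v,zz=H[s],S[s],V[s],Z[s]
    m=dict(tile=(sa<60)&(v>150),discA=(h<30)&(sa>80),discB=(h<30)&(sa>80),trivet=zz>.012,pendant=zz>.007,squat=zz>.02,tall=(h<30)&(sa>80),mug=zz>.05,beaker=zz>.03)[k]
    M=np.zeros(D.shape,np.uint8);M[s]=m
    kk,r,e=rect(M,"top",z); cv2.drawContours(im,[kk],-1,(0,0,255),1)
    f=lambda q:[np.round(q[0],1).tolist(),np.round(q[1],1).tolist(),round(q[2],1)]
    print(k,"rect",f(r),"ell",f(e),"z",np.round(np.percentile(Z[M>0],[50,95]),4))
cv2.imwrite("pics/ov.png",cv2.resize(im[140:340,120:540],None,fx=1.9,fy=1.9,interpolation=cv2.INTER_CUBIC))
E
```

```text
mat z 0.0028732476636089 0.06840205401685148
tile rect [[613.2, -46.3], [110.5, 81.3], 76.3] ell [[613.3, -46.1], [91.7, 130.1], 166.5] z [0.013  0.0157]
discA rect [[643.7, 98.3], [66.2, 67.1], 19.8] ell [[643.7, 98.3], [66.0, 66.5], 31.8] z [0.006  0.0085]
discB rect [[572.4, -190.2], [66.9, 66.9], 12.0] ell [[572.5, -190.0], [66.1, 66.4], 12.9] z [0.0062 0.009 ]
trivet rect [[460.9, 153.6], [43.6, 60.3], 30.3] ell [[460.9, 153.3], [48.8, 70.9], 30.4] z [0.0207 0.0234]
pendant rect [[447.1, 1.9], [36.8, 34.9], 1.2] ell [[446.0, 1.4], [31.8, 40.1], 47.4] z [0.0123 0.0166]
squat rect [[440.7, -133.2], [45.9, 45.9], 0.9] ell [[440.4, -133.3], [45.9, 47.3], 152.3] z [0.033  0.0365]
tall rect [[474.3, -250.4], [21.4, 23.4], 0.5] ell [[474.8, -249.6], [21.0, 23.6], 178.1] z [0.055  0.0576]
mug rect [[661.4, 224.3], [97.8, 73.3], 13.7] ell [[665.8, 229.0], [70.0, 97.7], 75.5] z [0.0687 0.0751]
beaker rect [[469.9, 266.5], [57.9, 62.1], 1.3] ell [[469.9, 266.4], [57.0, 62.0], 10.3] z [0.0624 0.0695]
```

View pics/ov.png

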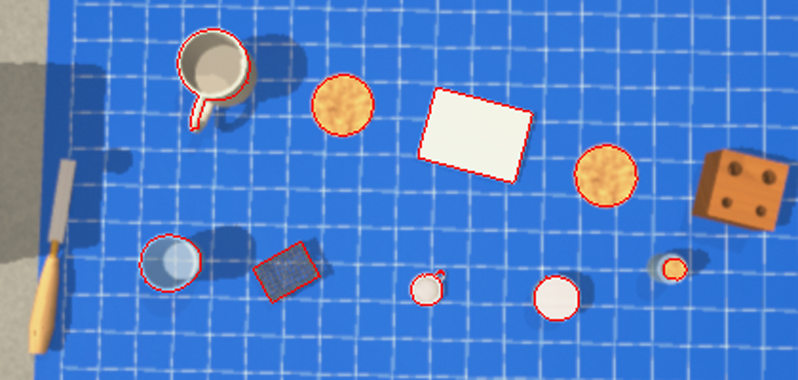

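The overlay shows every contour on its object (trivet, pendant, jars, tile and both discs). The mug stands at +y, so the tall jar goes on disc A at (644, 98) and the squat jar on disc B at (572, -190). Next: the pendant's disc centre and loop direction, and a move planner.

```bash
cat >> h.py <<'E'
def plan(x,y,z,yaw):
    """target TCP mm, jaw-direction yaw deg: az to turn, then tool shift (mm) after the turn"""
    from scipy.spatial.transform import Rotation as Ro
    o=readout.get_obs();w,a,b,c=o["tool_rot"];M=Ro.from_quat([a,b,c,w]).as_matrix()
    cur=np.degrees(np.arctan2(M[1,1],M[0,1]));d=(yaw-cur+90)%180-90
    M2=M@Ro.from_rotvec([0,0,np.radians(-d)]).as_matrix()
    s=M2.T@(np.array([x,y,z])-np.array(o["eef_pos"])*1000)
    print("t %.1f yaw %.1f q7 %.2f tilt %.1f | az %.1f then shift"%(o["t"],cur,o["q"][6],np.degrees(np.arccos(-M[2,2])),-d),np.round(s,1),"tcp",np.round(np.array(o["eef_pos"])*1000,1),"F",np.round(o["contact_force"],1),"w",round(float(o["gripper_width"]),3))
E
python3 - <<'E'
from h import *
im=cv2.imread("pics/top0.png");P=cloud("top",np.load("pics/top0.npy"))
s=np.s_[278:305,330:362];M=np.zeros((480,640),np.uint8)
hsv=cv2.cvtColor(im,cv2.COLOR_BGR2HSV); M[s]=(hsv[s][...,1]<90)
k,r,e=rect(M,"top",.011);w=cast("top",k[:,0],.011)[:,:2]*1000
from scipy.optimize import least_squares
f=least_squares(lambda p:np.hypot(*(w-p[:2]).T)-p[2],[447,2,18],loss="soft_l1",f_scale=.5)
d=w-f.x[:2];rr=np.hypot(*d.T);L=d[rr>f.x[2]+4].mean(0)
print("pendant",f.x,"loop",L,np.degrees(np.arctan2(L[1],L[0])))
plan(461,153.5,120,30.3)
E
```

```text
pendant [445.68297065   2.36296865  17.89804218] loop [ 18.40091155 -15.76469002] -40.587793851670064
t 0.1 yaw 74.3 q7 -0.08 tilt 0.1 | az 44.0 then shift [-568.   -10.   111.1] tcp [183.  649.1 230.4] F [-1.   0.4 -0.3] w 1.0
```

```bash
python3 -m crank '[{"jaw":80,"az":8.8},{"jaw":80,"az":8.8},{"jaw":80,"az":8.8},{"jaw":80,"az":8.8},{"jaw":80,"az":8.8},{"jaw":80}]'
python3 -m crank '[{"jaw":80,"x":-50},{"jaw":80,"x":-50},{"jaw":80,"x":-50},{"jaw":80,"x":-50},{"jaw":80,"x":-50},{"jaw":80,"x":-50},{"jaw":80,"x":-50},{"jaw":80,"x":-50},{"jaw":80,"x":-50},{"jaw":80,"x":-50},{"jaw":80,"x":-50},{"jaw":80,"x":-18,"y":-10}]'
python3 -c "
from h import *
plan(461,153.5,6,30.3)"
```

```text
t 0.1 yaw 74.3 q7 -0.08 tilt 0.1 | az 44.0 then shift [-567.9   -9.8  225.1] tcp [183.  649.1 230.4] F [-1.   0.4 -0.3] w 1.0schema error: expected keys jaw, x, y, z, ax, ay, az
schema error: expected keys jaw, x, y, z, ax, ay, az
```

```bash
python3 -m crank '[{"jaw":80,"x":0,"y":0,"z":0,"ax":0,"ay":0,"az":8.8},{"jaw":80,"x":0,"y":0,"z":0,"ax":0,"ay":0,"az":8.8},{"jaw":80,"x":0,"y":0,"z":0,"ax":0,"ay":0,"az":8.8},{"jaw":80,"x":0,"y":0,"z":0,"ax":0,"ay":0,"az":8.8},{"jaw":80,"x":0,"y":0,"z":0,"ax":0,"ay":0,"az":8.8},{"jaw":80,"x":0,"y":0,"z":0,"ax":0,"ay":0,"az":0}]' 30
python3 -m crank '[{"jaw":80,"x":-50,"y":0,"z":0,"ax":0,"ay":0,"az":0},{"jaw":80,"x":-50,"y":0,"z":0,"ax":0,"ay":0,"az":0},{"jaw":80,"x":-50,"y":0,"z":0,"ax":0,"ay":0,"az":0},{"jaw":80,"x":-50,"y":0,"z":0,"ax":0,"ay":0,"az":0},{"jaw":80,"x":-50,"y":0,"z":0,"ax":0,"ay":0,"az":0},{"jaw":80,"x":-50,"y":0,"z":0,"ax":0,"ay":0,"az":0},{"jaw":80,"x":-50,"y":0,"z":0,"ax":0,"ay":0,"az":0},{"jaw":80,"x":-50,"y":0,"z":0,"ax":0,"ay":0,"az":0},{"jaw":80,"x":-50,"y":0,"z":0,"ax":0,"ay":0,"az":0},{"jaw":80,"x":-50,"y":0,"z":0,"ax":0,"ay":0,"az":0},{"jaw":80,"x":-50,"y":0,"z":0,"ax":0,"ay":0,"az":0},{"jaw":80,"x":-18,"y":-10,"z":0,"ax":0,"ay":0,"az":0}]'
python3 -c "
from h import *
plan(461,153.5,6,30.3)"
```

```text
t: 0.85
eef_pos: [0.183, 0.6494, 0.2308]
tool_rot: [0.0, 0.497, 0.868, -0.0]
contact_force: [-0.5, -0.0, -0.1]
gripper_width: 0.8
t: 2.35
eef_pos: [0.462, 0.1511, 0.2314]
tool_rot: [0.001, 0.499, 0.867, -0.0]
contact_force: [-0.4, 0.1, -0.5]
gripper_width: 0.8
t 2.4 yaw 30.2 q7 0.18 tilt 0.1 | az -0.1 then shift [2.900e+00 2.000e-01 2.254e+02] tcp [462.  151.1 231.4] F [-0.4  0.1 -0.5] w 0.8
```

```bash
python3 -m crank '[{"jaw":80,"x":3,"y":0,"z":45,"ax":0,"ay":0,"az":0},{"jaw":80,"x":0,"y":0,"z":45,"ax":0,"ay":0,"az":0},{"jaw":80,"x":0,"y":0,"z":45,"ax":0,"ay":0,"az":0},{"jaw":80,"x":0,"y":0,"z":40,"ax":0,"ay":0,"az":0},{"jaw":80,"x":0,"y":0,"z":30,"ax":0,"ay":0,"az":0},{"jaw":80,"x":0,"y":0,"z":15,"ax":0,"ay":0,"az":0},{"jaw":80,"x":0,"y":0,"z":5,"ax":0,"ay":0,"az":0},{"jaw":40,"x":0,"y":0,"z":0,"ax":0,"ay":0,"az":0},{"jaw":30,"x":0,"y":0,"z":0,"ax":0,"ay":0,"az":0},{"jaw":30,"x":0,"y":0,"z":0,"ax":0,"ay":0,"az":0},{"jaw":30,"x":0,"y":0,"z":0,"ax":0,"ay":0,"az":0},{"jaw":30,"x":0,"y":0,"z":0,"ax":0,"ay":0,"az":0}]' 30
python3 -c "
from h import *
plan(613.2,-46.2,100,-13.7)"
```

```text
t: 3.85
eef_pos: [0.4598, 0.157, 0.0073]
tool_rot: [0.0, 0.498, 0.867, 0.001]
contact_force: [-1.3, 0.1, 8.2]
gripper_width: 0.506
t 3.9 yaw 30.3 q7 0.40 tilt 0.1 | az 44.0 then shift [-160.9  197.2  -92.7] tcp [459.8 157.    7.3] F [-1.3  0.1  8.2] w 0.506
```

```bash
python3 -m crank '[{"jaw":30,"x":0,"y":0,"z":-15,"ax":0,"ay":0,"az":0},{"jaw":30,"x":0,"y":0,"z":-35,"ax":0,"ay":0,"az":0},{"jaw":30,"x":0,"y":0,"z":-40,"ax":0,"ay":0,"az":0},{"jaw":30,"x":0,"y":0,"z":0,"ax":0,"ay":0,"az":8.8},{"jaw":30,"x":0,"y":0,"z":0,"ax":0,"ay":0,"az":8.8},{"jaw":30,"x":0,"y":0,"z":0,"ax":0,"ay":0,"az":8.8},{"jaw":30,"x":0,"y":0,"z":0,"ax":0,"ay":0,"az":8.8},{"jaw":30,"x":0,"y":0,"z":0,"ax":0,"ay":0,"az":8.8}]'
python3 -m crank '[{"jaw":30,"x":-40,"y":49,"z":0,"ax":0,"ay":0,"az":0},{"jaw":30,"x":-40,"y":49,"z":0,"ax":0,"ay":0,"az":0},{"jaw":30,"x":-40,"y":49,"z":0,"ax":0,"ay":0,"az":0},{"jaw":30,"x":-37,"y":49,"z":0,"ax":0,"ay":0,"az":0},{"jaw":30,"x":0,"y":0,"z":0,"ax":0,"ay":0,"az":0},{"jaw":30,"x":0,"y":0,"z":0,"ax":0,"ay":0,"az":0}]'
python3 - <<'E'
from h import *
plan(614.1,-42.7,19,-13.7)
p,d=eyes.read_camera("scene");cv2.imwrite("pics/s1.png",p[120:400,100:500,::-1])
E
```

```text
t: 4.85
eef_pos: [0.4592, 0.1568, 0.0972]
tool_rot: [-0.0, 0.788, 0.615, 0.0]
contact_force: [0.9, -0.3, 0.3]
gripper_width: 0.505
t: 5.6
eef_pos: [0.6105, -0.0404, 0.0967]
tool_rot: [-0.0, 0.787, 0.617, 0.0]
contact_force: [-0.6, 0.4, -0.3]
gripper_width: 0.503
t 5.6 yaw -13.8 q7 0.10 tilt 0.0 | az -0.1 then shift [-1.4  4.1 77.7] tcp [610.5 -40.4  96.7] F [-0.6  0.4 -0.3] w 0.503
```

View pics/s1.png

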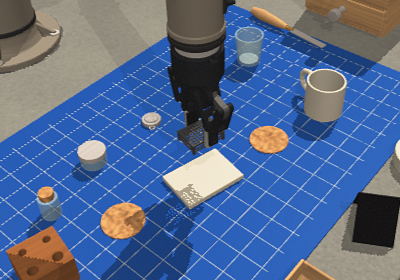

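The trivet is held level at about (190, 130) in the crop, over the tile. Lowering it now.

```bash
python3 -m crank '[{"jaw":30,"x":-1.4,"y":4,"z":30,"ax":0,"ay":0,"az":0},{"jaw":30,"x":0,"y":0,"z":30,"ax":0,"ay":0,"az":0},{"jaw":30,"x":0,"y":0,"z":12,"ax":0,"ay":0,"az":0},{"jaw":30,"x":0,"y":0,"z":3,"ax":0,"ay":0,"az":0},{"jaw":30,"x":0,"y":0,"z":2,"ax":0,"ay":0,"az":0},{"jaw":30,"x":0,"y":0,"z":0,"ax":0,"ay":0,"az":0},{"jaw":30,"x":0,"y":0,"z":0,"ax":0,"ay":0,"az":0}]'
python3 -c "
from h import *
plan(614.1,-42.7,17.5,-13.7)"
```

```text
t: 6.52
eef_pos: [0.6149, -0.043, 0.0199]
tool_rot: [0.0, 0.787, 0.617, 0.0]
contact_force: [0.0, -0.5, -0.5]
gripper_width: 0.505
t 6.5 yaw -13.7 q7 0.17 tilt 0.1 | az -0.0 then shift [ 0.1 -0.8  2.4] tcp [614.9 -43.   19.9] F [ 0.  -0.5 -0.5] w 0.505
```

Lower 2.5 mm, release slowly, retreat.

```bash
python3 -m crank '[{"jaw":30,"x":0,"y":-0.8,"z":1.2,"ax":0,"ay":0,"az":0},{"jaw":30,"x":0,"y":0,"z":1.3,"ax":0,"ay":0,"az":0},{"jaw":30,"x":0,"y":0,"z":0,"ax":0,"ay":0,"az":0},{"jaw":54,"x":0,"y":0,"z":0,"ax":0,"ay":0,"az":0},{"jaw":62,"x":0,"y":0,"z":0,"ax":0,"ay":0,"az":0},{"jaw":68,"x":0,"y":0,"z":0,"ax":0,"ay":0,"az":0},{"jaw":68,"x":0,"y":0,"z":0,"ax":0,"ay":0,"az":0},{"jaw":68,"x":0,"y":0,"z":-20,"ax":0,"ay":0,"az":0},{"jaw":68,"x":0,"y":0,"z":-35,"ax":0,"ay":0,"az":0},{"jaw":68,"x":0,"y":0,"z":-40,"ax":0,"ay":0,"az":0},{"jaw":68,"x":0,"y":0,"z":0,"ax":0,"ay":0,"az":0}]'
python3 -c "
from h import *
plan(445.7,2.4,5,49.4)"
```

```text
t: 7.9
eef_pos: [0.6163, -0.0434, 0.1163]
tool_rot: [0.002, 0.787, 0.617, 0.003]
contact_force: [-0.2, 0.4, -0.7]
gripper_width: 0.684
t 7.9 yaw -13.8 q7 0.10 tilt 0.4 | az -63.2 then shift [159.9 -76.8 110.1] tcp [616.3 -43.4 116.3] F [-0.2  0.4 -0.7] w 0.684
```

```bash
python3 -m crank '[{"jaw":68,"x":0,"y":0,"z":0,"ax":0,"ay":0,"az":-9},{"jaw":68,"x":0,"y":0,"z":0,"ax":0,"ay":0,"az":-9},{"jaw":68,"x":0,"y":0,"z":0,"ax":0,"ay":0,"az":-9},{"jaw":68,"x":0,"y":0,"z":0,"ax":0,"ay":0,"az":-9},{"jaw":68,"x":0,"y":0,"z":0,"ax":0,"ay":0,"az":-9},{"jaw":68,"x":0,"y":0,"z":0,"ax":0,"ay":0,"az":-9},{"jaw":68,"x":0,"y":0,"z":0,"ax":0,"ay":0,"az":-9.2},{"jaw":68,"x":40,"y":-19,"z":0,"ax":0,"ay":0,"az":0},{"jaw":68,"x":40,"y":-19,"z":0,"ax":0,"ay":0,"az":0},{"jaw":68,"x":40,"y":-19,"z":0,"ax":0,"ay":0,"az":0},{"jaw":68,"x":40,"y":-20,"z":0,"ax":0,"ay":0,"az":0},{"jaw":68,"x":0,"y":0,"z":0,"ax":0,"ay":0,"az":0}]'
python3 - <<'E'
from h import *
plan(445.7,2.4,5,49.4)
p,D=eyes.read_camera("top");im=p[:,:,::-1].copy();P=cloud("top",D)
hsv=cv2.cvtColor(im,cv2.COLOR_BGR2HSV)
a,b,c,d=335,180,405,240;s=np.s_[b:d,a:c]
M=np.zeros(D.shape,np.uint8);M[s]=P[s][...,2]>.022
k,r,e=rect(M,"top",.031);print("trivet",r)
cv2.drawContours(im,[k],-1,(0,0,255),1)
cv2.imwrite("pics/t1.png",cv2.resize(im[160:330,280:500],None,fx=2.5,fy=2.5))
E
```

```text
t: 9.4
eef_pos: [0.4382, 0.0031, 0.1115]
tool_rot: [-0.002, 0.346, 0.938, -0.0]
contact_force: [0.7, -0.5, 0.0]
gripper_width: 0.682
t 9.4 yaw 49.5 q7 0.86 tilt 0.2 | az 0.1 then shift [ -6.5   4.5 106.5] tcp [438.2   3.1 111.5] F [ 0.7 -0.5  0. ] w 0.682
trivet ((613.3883666992188, -46.37114334106445), (60.21971893310547, 44.317832946777344), 77.08709716796875)
```

View pics/t1.png

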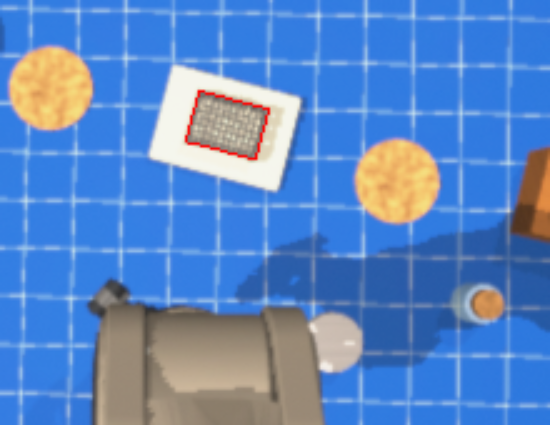

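The trivet sits centred and aligned on the tile (contour at about (228, 125) in the crop, 0.2 mm off). Now the pendant.

```bash
python3 -m crank '[{"jaw":68,"x":-6.5,"y":4.5,"z":20,"ax":0,"ay":0,"az":0},{"jaw":65,"x":0,"y":0,"z":30,"ax":0,"ay":0,"az":0},{"jaw":65,"x":0,"y":0,"z":25,"ax":0,"ay":0,"az":0},{"jaw":65,"x":0,"y":0,"z":10,"ax":0,"ay":0,"az":0},{"jaw":65,"x":0,"y":0,"z":0,"ax":0,"ay":0,"az":0},{"jaw":65,"x":0,"y":0,"z":0,"ax":0,"ay":0,"az":0}]'
python3 -c "
from h import *
plan(445.7,2.4,5,49.4)"
```

```text
t: 10.2
eef_pos: [0.4509, 0.0018, 0.0275]
tool_rot: [0.001, 0.347, 0.938, 0.0]
contact_force: [-0.7, -0.0, 0.3]
gripper_width: 0.649
t 10.2 yaw 49.4 q7 0.95 tilt 0.1 | az 0.0 then shift [ 4.3 -3.  22.5] tcp [450.9   1.8  27.5] F [-0.7 -0.   0.3] w 0.649
```

```bash
python3 -m crank '[{"jaw":65,"x":4.3,"y":-3,"z":8,"ax":0,"ay":0,"az":0},{"jaw":65,"x":0,"y":0,"z":8,"ax":0,"ay":0,"az":0},{"jaw":65,"x":0,"y":0,"z":6.5,"ax":0,"ay":0,"az":0},{"jaw":50,"x":0,"y":0,"z":0,"ax":0,"ay":0,"az":0},{"jaw":45,"x":0,"y":0,"z":0,"ax":0,"ay":0,"az":0},{"jaw":30,"x":0,"y":0,"z":0,"ax":0,"ay":0,"az":0},{"jaw":30,"x":0,"y":0,"z":0,"ax":0,"ay":0,"az":0},{"jaw":30,"x":0,"y":0,"z":0,"ax":0,"ay":0,"az":0}]' 25
python3 -c "
from h import *
plan(445.7,2.4,5,49.4)"
```

```text
t: 11.2
eef_pos: [0.4449, 0.0024, 0.0045]
tool_rot: [0.0, 0.347, 0.938, 0.0]
contact_force: [-0.8, -0.0, 5.4]
gripper_width: 0.402
t 11.2 yaw 49.4 q7 0.97 tilt 0.0 | az 0.0 then shift [-0.6  0.5 -0.5] tcp [444.9   2.4   4.5] F [-0.8 -0.   5.4] w 0.402
```

```bash
python3 -m crank '[{"jaw":30,"x":0,"y":0,"z":-15,"ax":0,"ay":0,"az":0},{"jaw":30,"x":0,"y":0,"z":-30,"ax":0,"ay":0,"az":0},{"jaw":30,"x":0,"y":0,"z":-30,"ax":0,"ay":0,"az":0},{"jaw":30,"x":0,"y":0,"z":0,"ax":0,"ay":0,"az":0},{"jaw":30,"x":0,"y":0,"z":0,"ax":0,"ay":0,"az":0}]'
python3 - <<'E'
from h import *
plan(613.4,-46.4,70,49.4)
p,d=eyes.read_camera("scene");cv2.imwrite("pics/s2.png",p[120:400,100:400,::-1])
E
```

```text
t: 11.82
eef_pos: [0.4444, 0.0026, 0.0793]
tool_rot: [-0.0, 0.346, 0.938, 0.0]
contact_force: [-0.2, -0.5, -1.0]
gripper_width: 0.4
t 11.8 yaw 49.5 q7 0.90 tilt 0.0 | az 0.1 then shift [-160.2   72.8    9.3] tcp [444.4   2.6  79.3] F [-0.2 -0.5 -1. ] w 0.4
```

View pics/s2.png

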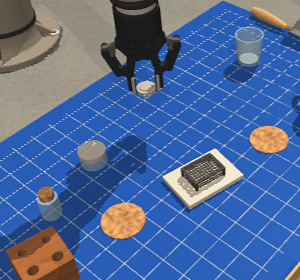

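The pendant is held flat between the fingertips at about (147, 88), and the trivet sits on the tile at (203, 170).

```bash
python3 -m crank '[{"jaw":30,"x":-40,"y":18,"z":0,"ax":0,"ay":0,"az":0},{"jaw":30,"x":-40,"y":18,"z":0,"ax":0,"ay":0,"az":0},{"jaw":30,"x":-40,"y":18,"z":0,"ax":0,"ay":0,"az":0},{"jaw":30,"x":-40,"y":18.5,"z":0,"ax":0,"ay":0,"az":0},{"jaw":30,"x":0,"y":0,"z":0,"ax":0,"ay":0,"az":0},{"jaw":30,"x":0,"y":0,"z":0,"ax":0,"ay":0,"az":0},{"jaw":30,"x":0,"y":0,"z":0,"ax":0,"ay":0,"az":0},{"jaw":30,"x":0,"y":0,"z":0,"ax":0,"ay":0,"az":0}]'
python3 -c "
from h import *
plan(613.4,-46.4,33,49.4)"
```

```text
t: 12.88
eef_pos: [0.6126, -0.046, 0.0792]
tool_rot: [-0.0, 0.346, 0.938, 0.0]
contact_force: [0.1, -0.2, -0.7]
gripper_width: 0.4
t 12.9 yaw 49.5 q7 1.04 tilt 0.0 | az 0.1 then shift [-0.9  0.3 46.2] tcp [612.6 -46.   79.2] F [ 0.1 -0.2 -0.7] w 0.4
```

```bash
python3 -m crank '[{"jaw":30,"x":-0.5,"y":0,"z":20,"ax":0,"ay":0,"az":0},{"jaw":30,"x":0,"y":0,"z":15,"ax":0,"ay":0,"az":0},{"jaw":30,"x":0,"y":0,"z":7,"ax":0,"ay":0,"az":0},{"jaw":30,"x":0,"y":0,"z":3,"ax":0,"ay":0,"az":0},{"jaw":30,"x":0,"y":0,"z":1,"ax":0,"ay":0,"az":0},{"jaw":30,"x":0,"y":0,"z":0,"ax":0,"ay":0,"az":0},{"jaw":30,"x":0,"y":0,"z":0,"ax":0,"ay":0,"az":0}]'
python3 -c "
from h import *
plan(613.4,-46.4,33,49.4)"
```

```text
t: 13.75
eef_pos: [0.6141, -0.0468, 0.0337]
tool_rot: [0.0, 0.347, 0.938, 0.0]
contact_force: [0.6, 0.1, -0.4]
gripper_width: 0.394
t 13.8 yaw 49.5 q7 1.06 tilt 0.0 | az 0.1 then shift [ 0.8 -0.1  0.7] tcp [614.1 -46.8  33.7] F [ 0.6  0.1 -0.4] w 0.394
```

```bash
python3 -m crank '[{"jaw":30,"x":0.6,"y":0,"z":0.7,"ax":0,"ay":0,"az":0},{"jaw":30,"x":0,"y":0,"z":0.5,"ax":0,"ay":0,"az":0},{"jaw":30,"x":0,"y":0,"z":0,"ax":0,"ay":0,"az":0},{"jaw":43,"x":0,"y":0,"z":0,"ax":0,"ay":0,"az":0},{"jaw":48,"x":0,"y":0,"z":0,"ax":0,"ay":0,"az":0},{"jaw":55,"x":0,"y":0,"z":0,"ax":0,"ay":0,"az":0},{"jaw":60,"x":0,"y":0,"z":0,"ax":0,"ay":0,"az":0},{"jaw":60,"x":0,"y":0,"z":-15,"ax":0,"ay":0,"az":0},{"jaw":60,"x":0,"y":0,"z":-40,"ax":0,"ay":0,"az":0},{"jaw":60,"x":0,"y":0,"z":-50,"ax":0,"ay":0,"az":0},{"jaw":60,"x":0,"y":0,"z":-20,"ax":0,"ay":0,"az":0},{"jaw":60,"x":0,"y":0,"z":0,"ax":0,"ay":0,"az":0}]'
python3 -c "
from h import *
plan(474.5,-250,160,-10)"
```

```text
t: 15.25
eef_pos: [0.6148, -0.0466, 0.1599]
tool_rot: [0.002, 0.347, 0.938, 0.001]
contact_force: [0.6, -0.7, -0.3]
gripper_width: 0.597
t 15.2 yaw 49.4 q7 1.01 tilt 0.3 | az 59.4 then shift [-224.7 -102.8   -0.9] tcp [614.8 -46.6 159.9] F [ 0.6 -0.7 -0.3] w 0.597
```

```bash
python3 -m crank '[{"jaw":65,"x":-5.2,"y":-49,"z":0,"ax":0,"ay":0,"az":0},{"jaw":65,"x":-5.2,"y":-49,"z":0,"ax":0,"ay":0,"az":0},{"jaw":65,"x":-5.2,"y":-49,"z":0,"ax":0,"ay":0,"az":0},{"jaw":65,"x":-5.2,"y":-49,"z":0,"ax":0,"ay":0,"az":0},{"jaw":65,"x":-5,"y":-49,"z":0,"ax":0,"ay":0,"az":0},{"jaw":65,"x":0,"y":0,"z":0,"ax":0,"ay":0,"az":0},{"jaw":65,"x":0,"y":0,"z":0,"ax":0,"ay":0,"az":0},{"jaw":65,"x":0,"y":0,"z":0,"ax":0,"ay":0,"az":0},{"jaw":65,"x":0,"y":0,"z":0,"ax":0,"ay":0,"az":0}]'
python3 - <<'E'
from h import *
plan(474.5,-250,15,49.4)
p,D=eyes.read_camera("top");im=p[:,:,::-1].copy();P=cloud("top",D)
s=np.s_[180:240,335:405]
M=np.zeros(D.shape,np.uint8);M[s]=P[s][...,2]>.035
k,r,e=rect(M,"top",.039);print("pendant",r,e)
cv2.drawContours(im,[k],-1,(0,0,255),1)
cv2.imwrite("pics/t2.png",cv2.resize(im[160:330,280:540],None,fx=2.5,fy=2.5))
E
```

```text
t: 16.38
eef_pos: [0.4743, -0.2482, 0.1569]
tool_rot: [-0.0, 0.345, 0.938, 0.0]
contact_force: [0.3, -0.0, 0.4]
gripper_width: 0.652
t 16.4 yaw 49.6 q7 1.41 tilt 0.0 | az 0.2 then shift [ -1.4  -1.2 141.9] tcp [ 474.3 -248.2  156.9] F [ 0.3 -0.   0.4] w 0.652
pendant ((611.0242919921875, -47.60721206665039), (34.73976516723633, 35.187355041503906), 83.8843765258789) ((611.62890625, -48.08445358276367), (33.18043899536133, 36.65673065185547), 41.46929931640625)
```

View pics/t2.png

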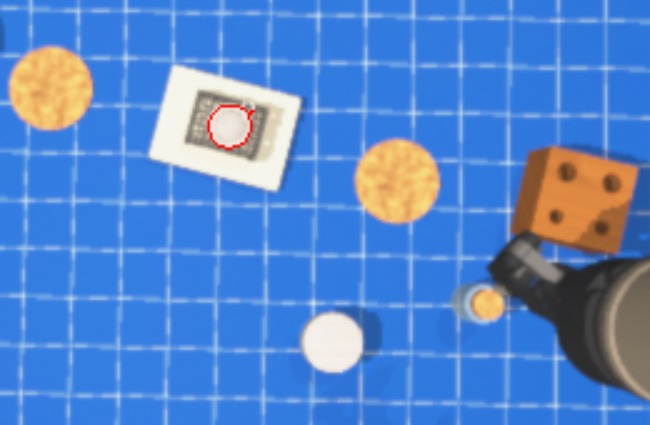

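The pendant lies on the trivet, centre about 2.5 mm off (contour at (230, 127)). The gripper is over the tall jar, clear of the block. Descending.

```bash
python3 -m crank '[{"jaw":65,"x":-1.4,"y":-1.2,"z":30,"ax":0,"ay":0,"az":0},{"jaw":65,"x":0,"y":0,"z":30,"ax":0,"ay":0,"az":0},{"jaw":65,"x":0,"y":0,"z":20,"ax":0,"ay":0,"az":0},{"jaw":65,"x":0,"y":0,"z":10,"ax":0,"ay":0,"az":0},{"jaw":65,"x":0,"y":0,"z":0,"ax":0,"ay":0,"az":0},{"jaw":65,"x":0,"y":0,"z":0,"ax":0,"ay":0,"az":0}]'
python3 -c "
from h import *
plan(474.5,-250,15,49.4)"
```

```text
t: 17.18
eef_pos: [0.4746, -0.2514, 0.0678]
tool_rot: [0.001, 0.346, 0.938, 0.0]
contact_force: [-0.1, -0.1, -0.2]
gripper_width: 0.648
t 17.2 yaw 49.5 q7 1.48 tilt 0.1 | az 0.1 then shift [ 1.1  1.  52.8] tcp [ 474.6 -251.4   67.8] F [-0.1 -0.1 -0.2] w 0.648
```

```bash
python3 -m crank '[{"jaw":65,"x":1,"y":1,"z":15,"ax":0,"ay":0,"az":0},{"jaw":65,"x":0,"y":0,"z":20,"ax":0,"ay":0,"az":0},{"jaw":65,"x":0,"y":0,"z":13,"ax":0,"ay":0,"az":0},{"jaw":65,"x":0,"y":0,"z":5,"ax":0,"ay":0,"az":0},{"jaw":50,"x":0,"y":0,"z":0,"ax":0,"ay":0,"az":0},{"jaw":44,"x":0,"y":0,"z":0,"ax":0,"ay":0,"az":0},{"jaw":40,"x":0,"y":0,"z":0,"ax":0,"ay":0,"az":0},{"jaw":36,"x":0,"y":0,"z":0,"ax":0,"ay":0,"az":0},{"jaw":25,"x":0,"y":0,"z":0,"ax":0,"ay":0,"az":0},{"jaw":25,"x":0,"y":0,"z":0,"ax":0,"ay":0,"az":0},{"jaw":25,"x":0,"y":0,"z":0,"ax":0,"ay":0,"az":0}]' 25
python3 -c "
from h import *
plan(474.5,-250,15,49.4)"
```

```text
t: 18.55
eef_pos: [0.4743, -0.2499, 0.0147]
tool_rot: [0.0, 0.346, 0.938, 0.0]
contact_force: [-1.1, 0.9, 6.1]
gripper_width: 0.366
t 18.6 yaw 49.5 q7 1.52 tilt 0.1 | az 0.1 then shift [-0.2  0.1 -0.3] tcp [ 474.3 -249.9   14.7] F [-1.1  0.9  6.1] w 0.366
```

```bash
python3 -m crank '[{"jaw":25,"x":0,"y":0,"z":-10,"ax":0,"ay":0,"az":0},{"jaw":25,"x":0,"y":0,"z":-25,"ax":0,"ay":0,"az":0},{"jaw":25,"x":0,"y":0,"z":-30,"ax":0,"ay":0,"az":0},{"jaw":25,"x":0,"y":0,"z":-15,"ax":0,"ay":0,"az":0},{"jaw":25,"x":0,"y":0,"z":0,"ax":0,"ay":0,"az":0},{"jaw":25,"x":0,"y":0,"z":0,"ax":0,"ay":0,"az":0}]'
python3 -c "
from h import *
plan(643.9,98.3,95,49.4)"
```

```text
t: 19.3
eef_pos: [0.4733, -0.2494, 0.0933]
tool_rot: [-0.001, 0.346, 0.938, 0.0]
contact_force: [0.3, -0.2, -0.7]
gripper_width: 0.364
t 19.3 yaw 49.5 q7 1.46 tilt 0.1 | az 0.1 then shift [ 96.7 375.   -1.8] tcp [ 473.3 -249.4   93.3] F [ 0.3 -0.2 -0.7] w 0.364
```

```bash
python3 -m crank '[{"jaw":25,"x":5,"y":20,"z":0,"ax":0,"ay":0,"az":0},{"jaw":25,"x":10,"y":39,"z":0,"ax":0,"ay":0,"az":0},{"jaw":25,"x":11,"y":44,"z":0,"ax":0,"ay":0,"az":0},{"jaw":25,"x":11,"y":44,"z":0,"ax":0,"ay":0,"az":0},{"jaw":25,"x":11,"y":44,"z":0,"ax":0,"ay":0,"az":0},{"jaw":25,"x":11,"y":44,"z":0,"ax":0,"ay":0,"az":0},{"jaw":25,"x":11,"y":44,"z":0,"ax":0,"ay":0,"az":0},{"jaw":25,"x":11,"y":40,"z":0,"ax":0,"ay":0,"az":0},{"jaw":25,"x":8,"y":30,"z":0,"ax":0,"ay":0,"az":0},{"jaw":25,"x":5,"y":18,"z":0,"ax":0,"ay":0,"az":0},{"jaw":25,"x":2,"y":7,"z":0,"ax":0,"ay":0,"az":0},{"jaw":25,"x":0,"y":0,"z":0,"ax":0,"ay":0,"az":0}]'
python3 -m crank '[{"jaw":25,"x":0,"y":0,"z":15,"ax":0,"ay":0,"az":0},{"jaw":25,"x":0,"y":0,"z":20,"ax":0,"ay":0,"az":0},{"jaw":25,"x":0,"y":0,"z":15,"ax":0,"ay":0,"az":0},{"jaw":25,"x":0,"y":0,"z":5,"ax":0,"ay":0,"az":0},{"jaw":25,"x":0,"y":0,"z":0,"ax":0,"ay":0,"az":0},{"jaw":25,"x":0,"y":0,"z":0,"ax":0,"ay":0,"az":0}]'
python3 - <<'E'
from h import *
plan(643.9,98.3,17.7,49.4)
p,d=eyes.read_camera("scene");cv2.imwrite("pics/s3.png",p[120:400,200:500,::-1])
E
```

```text
t: 20.8
eef_pos: [0.6437, 0.0959, 0.0937]
tool_rot: [-0.0, 0.347, 0.938, -0.0]
contact_force: [-0.4, -0.2, -1.1]
gripper_width: 0.363
t: 21.55
eef_pos: [0.6445, 0.0969, 0.0396]
tool_rot: [0.0, 0.347, 0.938, 0.0]
contact_force: [0.1, -0.1, -0.9]
gripper_width: 0.366
t 21.6 yaw 49.5 q7 0.85 tilt 0.1 | az 0.1 then shift [ 1.4  0.7 21.9] tcp [644.5  96.9  39.6] F [ 0.1 -0.1 -0.9] w 0.366
```

View pics/s3.png

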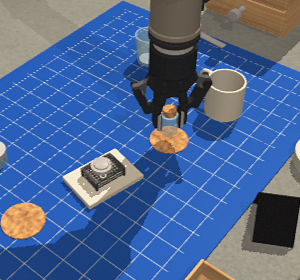

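The tall jar hangs upright over disc A at about (170, 125). Setting it down.

```bash
python3 -m crank '[{"jaw":25,"x":1.4,"y":0.7,"z":8,"ax":0,"ay":0,"az":0},{"jaw":25,"x":0,"y":0,"z":7,"ax":0,"ay":0,"az":0},{"jaw":25,"x":0,"y":0,"z":3,"ax":0,"ay":0,"az":0},{"jaw":25,"x":0,"y":0,"z":1.5,"ax":0,"ay":0,"az":0},{"jaw":25,"x":0,"y":0,"z":0.8,"ax":0,"ay":0,"az":0},{"jaw":25,"x":0,"y":0,"z":0,"ax":0,"ay":0,"az":0},{"jaw":25,"x":0,"y":0,"z":0,"ax":0,"ay":0,"az":0}]'
python3 -c "
from h import *
plan(643.9,98.3,17.7,49.4)"
```

```text
t: 22.48
eef_pos: [0.6435, 0.0983, 0.019]
tool_rot: [0.0, 0.346, 0.938, 0.0]
contact_force: [-0.4, 0.6, -0.8]
gripper_width: 0.366
t 22.5 yaw 49.5 q7 0.86 tilt 0.0 | az 0.1 then shift [-0.3  0.2  1.3] tcp [643.5  98.3  19. ] F [-0.4  0.6 -0.8] w 0.366
```

```bash
python3 -m crank '[{"jaw":25,"x":0,"y":0,"z":0.8,"ax":0,"ay":0,"az":0},{"jaw":25,"x":0,"y":0,"z":0.7,"ax":0,"ay":0,"az":0},{"jaw":25,"x":0,"y":0,"z":0,"ax":0,"ay":0,"az":0},{"jaw":39,"x":0,"y":0,"z":0,"ax":0,"ay":0,"az":0},{"jaw":45,"x":0,"y":0,"z":0,"ax":0,"ay":0,"az":0},{"jaw":55,"x":0,"y":0,"z":0,"ax":0,"ay":0,"az":0},{"jaw":62,"x":0,"y":0,"z":0,"ax":0,"ay":0,"az":0},{"jaw":62,"x":0,"y":0,"z":0,"ax":0,"ay":0,"az":0},{"jaw":62,"x":0,"y":0,"z":-25,"ax":0,"ay":0,"az":0},{"jaw":62,"x":0,"y":0,"z":-45,"ax":0,"ay":0,"az":0},{"jaw":62,"x":0,"y":0,"z":-50,"ax":0,"ay":0,"az":0},{"jaw":62,"x":0,"y":0,"z":0,"ax":0,"ay":0,"az":0}]'
python3 -c "
from h import *
plan(440.6,-133.2,140,49.4)"
```

```text
t: 23.98
eef_pos: [0.6465, 0.0984, 0.1419]
tool_rot: [0.003, 0.347, 0.938, 0.002]
contact_force: [-1.2, 0.6, -0.0]
gripper_width: 0.618
t 24.0 yaw 49.4 q7 0.81 tilt 0.5 | az 0.0 then shift [ 5.600e+00 -3.098e+02 -2.000e-01] tcp [646.5  98.4 141.9] F [-1.2  0.6 -0. ] w 0.618
```

```bash
python3 -m crank '[{"jaw":80,"x":1,"y":-50,"z":0,"ax":0,"ay":0,"az":0},{"jaw":80,"x":1,"y":-52,"z":0,"ax":0,"ay":0,"az":0},{"jaw":80,"x":1,"y":-52,"z":0,"ax":0,"ay":0,"az":0},{"jaw":80,"x":1,"y":-52,"z":0,"ax":0,"ay":0,"az":0},{"jaw":80,"x":1,"y":-52,"z":0,"ax":0,"ay":0,"az":0},{"jaw":80,"x":0,"y":-51,"z":0,"ax":0,"ay":0,"az":0},{"jaw":80,"x":0,"y":0,"z":0,"ax":0,"ay":0,"az":0},{"jaw":80,"x":0,"y":0,"z":20,"ax":0,"ay":0,"az":0},{"jaw":80,"x":0,"y":0,"z":30,"ax":0,"ay":0,"az":0},{"jaw":80,"x":0,"y":0,"z":25,"ax":0,"ay":0,"az":0},{"jaw":80,"x":0,"y":0,"z":0,"ax":0,"ay":0,"az":0},{"jaw":80,"x":0,"y":0,"z":0,"ax":0,"ay":0,"az":0}]'
python3 - <<'E'
from h import *
plan(440.6,-133.2,13,49.4)
p,D=eyes.read_camera("top");im=p[:,:,::-1].copy()
s=np.s_[170:215,275:325];hsv=cv2.cvtColor(im,cv2.COLOR_BGR2HSV)
P=cloud("top",D);M=np.zeros(D.shape,np.uint8);M[s]=P[s][...,2]>.048
k,r,e=rect(M,"top",.058);print("cork",r)
E
```

```text
t: 25.48
eef_pos: [0.4393, -0.1331, 0.0627]
tool_rot: [0.0, 0.346, 0.938, 0.0]
contact_force: [0.6, -0.3, -0.1]
gripper_width: 0.806
t 25.5 yaw 49.5 q7 1.29 tilt 0.0 | az 0.1 then shift [-1.1  0.8 49.7] tcp [ 439.3 -133.1   62.7] F [ 0.6 -0.3 -0.1] w 0.806
cork ((641.9497680664062, 95.66596221923828), (23.00607681274414, 22.00570297241211), 27.913087844848633)
```

```bash
python3 -m crank '[{"jaw":80,"x":-0.5,"y":0.5,"z":15,"ax":0,"ay":0,"az":0},{"jaw":80,"x":0,"y":0,"z":17,"ax":0,"ay":0,"az":0},{"jaw":80,"x":0,"y":0,"z":12,"ax":0,"ay":0,"az":0},{"jaw":80,"x":0,"y":0,"z":5.5,"ax":0,"ay":0,"az":0},{"jaw":70,"x":0,"y":0,"z":0,"ax":0,"ay":0,"az":0},{"jaw":64,"x":0,"y":0,"z":0,"ax":0,"ay":0,"az":0},{"jaw":59,"x":0,"y":0,"z":0,"ax":0,"ay":0,"az":0},{"jaw":55,"x":0,"y":0,"z":0,"ax":0,"ay":0,"az":0},{"jaw":45,"x":0,"y":0,"z":0,"ax":0,"ay":0,"az":0},{"jaw":45,"x":0,"y":0,"z":0,"ax":0,"ay":0,"az":0},{"jaw":45,"x":0,"y":0,"z":0,"ax":0,"ay":0,"az":0}]' 30
python3 -c "
from h import *
plan(440.6,-133.2,13,49.4)"
```

```text
t: 26.9
eef_pos: [0.44, -0.1332, 0.0134]
tool_rot: [0.0, 0.346, 0.938, 0.0]
contact_force: [-1.1, 1.6, 7.3]
gripper_width: 0.545
t 26.9 yaw 49.5 q7 1.35 tilt 0.1 | az 0.1 then shift [-0.5  0.4  0.4] tcp [ 440.  -133.2   13.4] F [-1.1  1.6  7.3] w 0.545
```

```bash
python3 -m crank '[{"jaw":45,"x":0,"y":0,"z":-8,"ax":0,"ay":0,"az":0},{"jaw":45,"x":0,"y":0,"z":-17,"ax":0,"ay":0,"az":0},{"jaw":45,"x":0,"y":0,"z":-20,"ax":0,"ay":0,"az":0},{"jaw":45,"x":0,"y":0,"z":-5,"ax":0,"ay":0,"az":0},{"jaw":45,"x":-15,"y":4,"z":0,"ax":0,"ay":0,"az":0},{"jaw":45,"x":-28,"y":9,"z":0,"ax":0,"ay":0,"az":0},{"jaw":45,"x":-32,"y":10,"z":0,"ax":0,"ay":0,"az":0},{"jaw":45,"x":-32,"y":10,"z":0,"ax":0,"ay":0,"az":0},{"jaw":45,"x":-20,"y":7,"z":0,"ax":0,"ay":0,"az":0},{"jaw":45,"x":-10,"y":3,"z":0,"ax":0,"ay":0,"az":0},{"jaw":45,"x":0,"y":0,"z":0,"ax":0,"ay":0,"az":0},{"jaw":45,"x":0,"y":0,"z":0,"ax":0,"ay":0,"az":0}]'
python3 - <<'E'
from h import *
plan(572.4,-190.1,16.4,49.4)
p,d=eyes.read_camera("scene");cv2.imwrite("pics/s4.png",p[120:440,80:400,::-1])
E
```

```text
t: 28.4
eef_pos: [0.5705, -0.1893, 0.0623]
tool_rot: [-0.001, 0.347, 0.938, -0.0]
contact_force: [-0.4, 0.3, -1.6]
gripper_width: 0.547
t 28.4 yaw 49.5 q7 1.35 tilt 0.1 | az 0.1 then shift [-2.1  0.7 45.9] tcp [ 570.5 -189.3   62.3] F [-0.4  0.3 -1.6] w 0.547
```

View pics/s4.png

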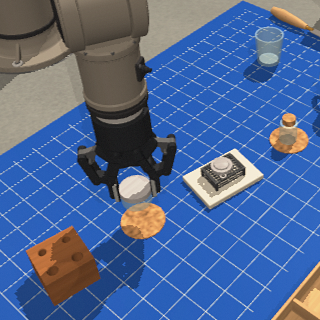

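The squat jar is held upright by its lid at (136, 190) above disc B. The tall jar stands on disc A at (288, 130).

```bash
python3 -m crank '[{"jaw":45,"x":-1.5,"y":0.5,"z":12,"ax":0,"ay":0,"az":0},{"jaw":45,"x":0,"y":0,"z":16,"ax":0,"ay":0,"az":0},{"jaw":45,"x":0,"y":0,"z":10,"ax":0,"ay":0,"az":0},{"jaw":45,"x":0,"y":0,"z":4,"ax":0,"ay":0,"az":0},{"jaw":45,"x":0,"y":0,"z":2,"ax":0,"ay":0,"az":0},{"jaw":45,"x":0,"y":0,"z":0,"ax":0,"ay":0,"az":0},{"jaw":45,"x":0,"y":0,"z":0,"ax":0,"ay":0,"az":0}]'
python3 -c "
from h import *
plan(572.4,-190.1,16.4,49.4)"
```

```text
t: 29.32
eef_pos: [0.5733, -0.1903, 0.0192]
tool_rot: [0.0, 0.346, 0.938, 0.0]
contact_force: [-0.6, -0.2, -1.2]
gripper_width: 0.544
t 29.3 yaw 49.5 q7 1.37 tilt 0.0 | az 0.1 then shift [ 0.8 -0.4  2.8] tcp [ 573.3 -190.3   19.2] F [-0.6 -0.2 -1.2] w 0.544
```

```bash
python3 -m crank '[{"jaw":45,"x":0.6,"y":0,"z":1.2,"ax":0,"ay":0,"az":0},{"jaw":45,"x":0,"y":0,"z":1,"ax":0,"ay":0,"az":0},{"jaw":45,"x":0,"y":0,"z":0.7,"ax":0,"ay":0,"az":0},{"jaw":45,"x":0,"y":0,"z":0,"ax":0,"ay":0,"az":0},{"jaw":57,"x":0,"y":0,"z":0,"ax":0,"ay":0,"az":0},{"jaw":63,"x":0,"y":0,"z":0,"ax":0,"ay":0,"az":0},{"jaw":72,"x":0,"y":0,"z":0,"ax":0,"ay":0,"az":0},{"jaw":80,"x":0,"y":0,"z":0,"ax":0,"ay":0,"az":0},{"jaw":80,"x":0,"y":0,"z":0,"ax":0,"ay":0,"az":0},{"jaw":80,"x":0,"y":0,"z":-25,"ax":0,"ay":0,"az":0},{"jaw":80,"x":0,"y":0,"z":-45,"ax":0,"ay":0,"az":0},{"jaw":80,"x":0,"y":0,"z":-50,"ax":0,"ay":0,"az":0}]'
python3 -m crank '[{"jaw":80,"x":20,"y":-10,"z":-20,"ax":0,"ay":0,"az":0},{"jaw":80,"x":40,"y":-20,"z":0,"ax":0,"ay":0,"az":0},{"jaw":80,"x":40,"y":-30,"z":0,"ax":0,"ay":0,"az":0},{"jaw":80,"x":20,"y":-30,"z":0,"ax":0,"ay":0,"az":0},{"jaw":80,"x":0,"y":-30,"z":0,"ax":0,"ay":0,"az":0},{"jaw":80,"x":0,"y":-30,"z":0,"ax":0,"ay":0,"az":0},{"jaw":80,"x":0,"y":0,"z":0,"ax":0,"ay":0,"az":0},{"jaw":80,"x":0,"y":0,"z":0,"ax":0,"ay":0,"az":0},{"jaw":80,"x":0,"y":0,"z":0,"ax":0,"ay":0,"az":0},{"jaw":80,"x":0,"y":0,"z":0,"ax":0,"ay":0,"az":0}]'
python3 - <<'E'
from h import *
p,D=eyes.read_camera("top");im=p[:,:,::-1].copy();P=cloud("top",D)
for n,(a,b,c,d),zt,z in[("squat",(415,208,462,255),.025,.036),("tall",(275,170,325,215),.048,.058),("pendant",(335,180,405,240),.034,.039),("beaker",(188,258,232,300),.03,.068)]:
    s=np.s_[b:d,a:c];M=np.zeros(D.shape,np.uint8);M[s]=P[s][...,2]>zt
    k,r,e=rect(M,"top",z);print(n,np.round(r[0],1),np.round(r[1],1));cv2.drawContours(im,[k],-1,(0,0,255),1)
print(np.round(readout.get_obs()["contact_force"],1),readout.get_obs()["t"])
cv2.imwrite("pics/t3.png",cv2.resize(im[140:340,120:540],None,fx=1.9,fy=1.9))
E
```

```text
t: 30.82
eef_pos: [0.5719, -0.1897, 0.1366]
tool_rot: [-0.001, 0.347, 0.938, -0.0]
contact_force: [1.7, -0.1, -0.4]
gripper_width: 0.804
t: 32.08
eef_pos: [0.3843, -0.2253, 0.1558]
tool_rot: [-0.0, 0.346, 0.938, 0.0]
contact_force: [-0.9, -0.0, 0.9]
gripper_width: 0.8
squat [ 571.9 -190.8] [46.2 46. ]
tall [641.9  94.7] [24.2 23.5]
pendant [612.8 -48.7] [38.2 36.1]
beaker [470.4 267.1] [59.1 59.8]
[0.5 0.  0.5] 32.125
```

View pics/t3.png

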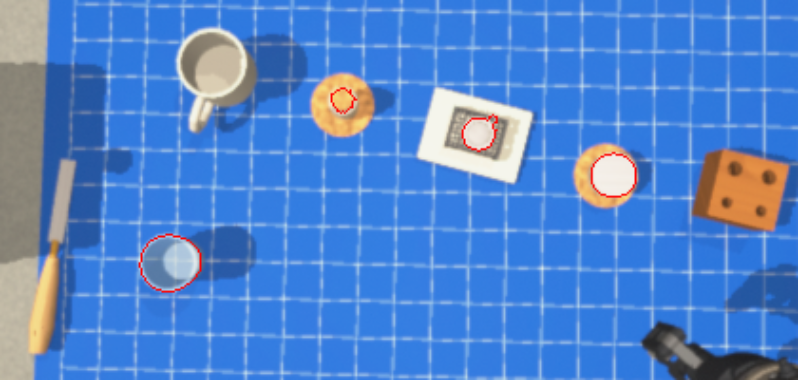

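The last picture shows everything in place: tall jar at (342, 100), pendant at (478, 133), squat jar at (613, 175). The beaker and knife have not moved and the arm is clear.

```bash
python3 -c "
from station import ticket
print(ticket.hand_in())"
```

```text
the job is handed in; nothing more can be done
None
```

The firing place is set out and handed in at about 32 s of the 109 s allowed. The hand-in gives no verdict, so the figures below are my own top-camera measurements, good to about 2 mm.

| Thing | Where it stands | Off centre | Limit |
|---|---|---|---|
| Trivet | on the tile, lined up within about 1° | about 0.2 mm | 12 mm |
| Pendant | flat on the trivet | about 2.5 mm | 10 mm |
| Tall jar | disc A (nearest the mug) | about 4 mm | 12 mm |
| Squat jar | disc B | about 1 mm | 12 mm |

- **Trivet:** I measured it once, just after placing it. The last picture showed it still in place under the pendant.
- **Pendant:** its offset is only rough, because the loop is part of the measured outline.
- **Tall jar:** my two readings differ by about 1 mm (3 mm, then 4 mm).
- **Left alone:** the beaker measured within 1 mm of where it started. I checked the knife only by eye, and it looked unmoved.
- **At the end:** both jars looked upright in the pictures. The gripper was open and clear of everything, with no contact force beyond sensor noise. No check failed.

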